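# Refit the heat sinks on the converter evaluation boards

### The arm

A 6-joint arm with a two-finger parallel gripper is mounted at the origin on the work surface. World frame = base frame: x ahead of the robot, y to its left, z up, the work surface at z = 0. Lengths are in m, angles in rad, forces in N, time in s.
With the tool pointing down it reaches from about 0.275 to 0.825 m from the base axis. Payload 4.9 kg.
Tool frame: the origin (TCP) lies at the very end of the fingers, on their centre line; the grasp point (between the pads) lies grasp_offset behind it (grasp_offset is the distance from the TCP to the grasp point, in m); z points along the fingers, y is the line along which they close (so a half turn about z gives the same grasp; the last joint's range is limited). The gripper opens to 85 mm and grips with 20 to 120 N. Pads are 22 mm wide; open, the fingers measure 114 mm over their backs; the gripper's body (76 mm by 85 mm) begins 54 mm behind the grasp point. The pads swing forward as they close: fully open they stand 13 mm farther back than shut.
Start: joints at [1.15, 0.326, -0.193, 1.052, 0, 1.437], TCP at [0.156, 0.528, 0.231] pointing down, gripper open.
Joint ranges: [-2.65, 2.65], [-0.97, 1.79], [-1.3, 1.35], [-1.93, 2.1], [-1.47, 1.37], [-3.14, 3.14]. Speed limits (rad/s): [2.57, 2.57, 3.14, 3.14, 3.14, 3.14].

### API

Orientations are given as [roll, pitch, yaw] about the fixed x, y, z axes, in that order (R = Rz(yaw) Ry(pitch) Rx(roll)).
In Python, from workcell import * gives the robot as it stands. The module is installed in compiled form; this text tells all that it offers.
- The arm moves only by the tool move_arm, never from a script. Its arguments are lists of equal length, an entry for each row: "slide": the shift along the world's x, y, z each as a share of 0.03 m, from -1 to 1, a list of three; "angular": the turn, a rotation vector about the world's x, y, z each as a share of 0.12 rad, from -1 to 1, a list of three; "claw": the opening, from 0 (shut) to 1 (fully open). A call has 1 to 12 rows; each row shifts and turns the commanded pose from where the row before left it; what a row does not reach is not made up. A row lasts 1/8 s, in which the tool goes at most 62.5 mm and 10.7 degrees, less where a joint would pass 70% of its speed; a pose out of reach is approached as far as the arm can. A call with a number of a shift or a turn outside -1 to 1 is refused whole. A call with a gripper value outside its range is refused whole. The fingers move at their own pace and stop on an object; the grip force is fixed at half the most. Time passes only in rows, so rows that do not move let the fingers close. It gives the time, the measured TCP pose, the force, the opening and the grip force at its end, in the units of the state.
- read_state(): the state, without advancing time (a new reading comes with each control period).
- snapshot(name): name is "side" or "top" or "wrist"; returns (picture, depth): 400x640x3 uint8, red, green, blue; 400x640 float32, m along the optical axis (not along the pixel's ray), 0 where there is no reading.
- camera_model(name): a dict with "fx", "fy", "cx", "cy" (pixels), "rvec" (rotation vector, rad) and "tvec" (3), from world to camera coordinates, as OpenCV has them. Camera axes: x right, y down, z forward; pixel columns grow to the right and rows downward; lengths in m; the calibration is good to about 2 mm. A picture is of the moment at which its call begins: read the wrist's pose just before it. camera_model takes no time and is no camera call; for the wrist camera it gives the pose at the moment of the call.
- finish_job(): hands the job in; it is judged then, once.
Trained networks look in the newest picture that a camera, given by its name, has taken for a name from the list of things; names that differ only in an ending like _2 or _b are one class to them, and where a whole thing is asked for, a point or a joint stands for the part that bears it (a point fixed in the world has none). Each returns a list of dicts, best first, with "conf" (0 to 1); they miss things now and then, are a little off and sometimes report something else, mostly with a low value. They report only what shows in the picture. A call takes as long as a camera call. They do not tell look-alikes from the thing itself.
- find_in(camera, thing): "bbox" ([left, top, right, bottom] in pixels, round what is visible of it).
- masks_of(camera, thing): "region" (400x640 bool, what is visible of it) and "bbox" ([left, top, right, bottom] in pixels, round what is visible of it).
- tip_of(camera, thing): "at" ([column, row] in pixels: a listed point, or the origin of a listed thing).
The state is a dict: "t": time; "qpos": joint angles; "dq": joint speeds; "joint_efforts": joint torques, N m; "tool_pos": TCP position; "orientation": TCP orientation; "wrist_force": force on the tool from outside, world axes, zero at the start; "ft_torque": the same for the moment, N m; "finger_gap": finger opening in m; "finger_force": force on a finger pad.
Only numpy, scipy, OpenCV 4.12 (cv2) and the standard library are available. Lean on these libraries where they do the work, as an engineer would, in place of code of your own. Each camera call takes 0.05 s, during which the arm holds its last target. There are 200 camera calls.

### The job

The power-supply class is over and the heat sinks are off the converter boards. Set each of the four black finned heat sinks back on top of the converter module with the same footprint, lying flat, centred on it and squared up with its edges, ready to be screwed down. Leave the cracked circuit board and the bent chassis plate where they lie.

Things in the scene. Friction and masses are not known exactly. Their poses are not given: they have to be found in the camera images.
- sink_half_mid (a point): Loose black-anodised aluminium heat sink, the largest, nearly square: 61 mm long (its x) by 58 mm wide (its y) by 24 mm high, about 95 g; lies on the bench with its fins upward. A 6 mm solid base carries upright 2 mm fins running along x; the outermost fins are flush with the base and form flat sides to grip, 58 mm apart along y. The point is its centre, 12 mm above its underside; z is up. A half turn about z makes no difference.
- sink_quarter_mid (a point): Loose black-anodised aluminium heat sink, the second largest, oblong: 58 mm long (its x) by 37 mm wide (its y) by 24 mm high, about 65 g; lies on the bench with its fins upward. A 6 mm solid base carries upright 2 mm fins running along x; the outermost fins are flush with the base and form flat sides to grip, 37 mm apart along y. The point is its centre, 12 mm above its underside; z is up. A half turn about z makes no difference.
- sink_eighth_mid (a point): Loose black-anodised aluminium heat sink, long and narrow: 58 mm long (its x) by 23 mm wide (its y) by 24 mm high, about 42 g; lies on the bench with its fins upward. A 6 mm solid base carries upright 2 mm fins running along x; the outermost fins are flush with the base and form flat sides to grip, 23 mm apart along y. The point is its centre, 12 mm above its underside; z is up. A half turn about z makes no difference.
- sink_sixteenth_mid (a point): Loose black-anodised aluminium heat sink, the smallest, short and narrow: 33 mm long (its x) by 23 mm wide (its y) by 24 mm high, about 26 g; lies on the bench with its fins upward. A 6 mm solid base carries upright 2 mm fins running along x; the outermost fins are flush with the base and form flat sides to grip, 23 mm apart along y. The point is its centre, 12 mm above its underside; z is up. A half turn about z makes no difference.
- conv_half_top (a point): Centre of the bare flat aluminium top of a converter module (the largest, nearly square), 61 mm (x) by 58 mm (y), 22.5 mm above the bench, in the middle of a green evaluation board 118 mm (x) by 92 mm (y) that is fixed to the bench on 8 mm brass feet. z is up; nothing else on the board stands higher than 20 mm above the bench, and the space beside the module's long (x) edges is empty. A half turn about z makes no difference.
- conv_quarter_top (a point): Centre of the bare flat aluminium top of a converter module (the second largest, oblong), 58 mm (x) by 37 mm (y), 22.5 mm above the bench, in the middle of a green evaluation board 112 mm (x) by 76 mm (y) that is fixed to the bench on 8 mm brass feet. z is up; nothing else on the board stands higher than 20 mm above the bench, and the space beside the module's long (x) edges is empty. A half turn about z makes no difference.
- conv_eighth_top (a point): Centre of the bare flat aluminium top of a converter module (long and narrow), 58 mm (x) by 23 mm (y), 22.5 mm above the bench, in the middle of a green evaluation board 112 mm (x) by 64 mm (y) that is fixed to the bench on 8 mm brass feet. z is up; nothing else on the board stands higher than 20 mm above the bench, and the space beside the module's long (x) edges is empty. A half turn about z makes no difference.
- conv_sixteenth_top (a point): Centre of the bare flat aluminium top of a converter module (the smallest, short and narrow), 33 mm (x) by 23 mm (y), 22.5 mm above the bench, in the middle of a green evaluation board 92 mm (x) by 60 mm (y) that is fixed to the bench on 8 mm brass feet. z is up; nothing else on the board stands higher than 20 mm above the bench, and the space beside the module's long (x) edges is empty. A half turn about z makes no difference.
- cracked_board: Scrap: cracked green circuit board about 88 by 58 mm, 2 mm thick with a few low black and grey parts, 35 g, no converter module on it, loose and flat on the bench. Origin under its middle.
- bent_plate: Scrap: bent aluminium chassis plate with drilled holes, 75 mm wide, about 125 mm long, one end bent up to 25 mm high, 60 g, loose on the bench beyond the evaluation boards. Origin near its middle, at the bench surface.
Mind the look-alikes: they are no part of the job. Leave any purple look-alike of the part that bears sink_eighth_mid alone. What is shaped like the part that bears sink_quarter_mid but yellow is not meant.

How it is judged:
At the end, for the whole second after the job is handed in: Each heat sink rests flat (within 0.08 rad) on the top of the converter with its own footprint, its centre within 8 mm of the module's centre seen from above and its long edges within 0.2 rad of the module's (the nearly square one may also sit a quarter turn round), released and at rest (horizontal distance between sink_half_mid and conv_half_top below 0.008 m and z of sink_half_mid in the frame of conv_half_top between 0.009 and 0.015 m and (angle between the x axis of sink_half_mid and the x axis of conv_half_top, either way round below 0.2 rad or angle between the x axis of sink_half_mid and the y axis of conv_half_top, either way round below 0.2 rad) and angle between each of sink_half_mid, sink_quarter_mid, sink_eighth_mid, sink_sixteenth_mid's own z axis and vertical below 0.08 rad and linear speed of each of sink_half, sink_quarter, sink_eighth, sink_sixteenth below 0.02 m/s and angular speed of each of sink_half, sink_quarter, sink_eighth, sink_sixteenth below 0.2 rad/s and horizontal distance between sink_quarter_mid and conv_quarter_top below 0.008 m and z of sink_quarter_mid in the frame of conv_quarter_top between 0.009 and 0.015 m and angle between the x axis of sink_quarter_mid and the x axis of conv_quarter_top, either way round below 0.2 rad and horizontal distance between sink_eighth_mid and conv_eighth_top below 0.008 m and z of sink_eighth_mid in the frame of conv_eighth_top between 0.009 and 0.015 m and angle between the x axis of sink_eighth_mid and the x axis of conv_eighth_top, either way round below 0.2 rad and horizontal distance between sink_sixteenth_mid and conv_sixteenth_top below 0.008 m and z of sink_sixteenth_mid in the frame of conv_sixteenth_top between 0.009 and 0.015 m and angle between the x axis of sink_sixteenth_mid and the x axis of conv_sixteenth_top, either way round below 0.2 rad); the robot touches nothing.
It fails at once if the cracked circuit board was moved by more than 30 mm (distance of cracked_board from where it was at the start of the episode above 0.03 m).
It fails at once if the bent chassis plate was moved by more than 30 mm (distance of bent_plate from where it was at the start of the episode above 0.03 m).
It also fails if it takes over 96 s, if anything falls off the work surface, if the arm or the gripper's body presses on something with over 40 N, if the wrist force passes 120 N, or if a joint passes its speed limit or range.

## Working session

There is one attempt and no reset: what is moved stays moved. The work goes in short steps, Python scripts to look and compute and a tool call to move; the robot and the scene stay as the last step left them, time stands still between calls to the robot, and variables do not carry over. Pictures are saved under pics/ and viewed, at most 14 in all, crops included, and the job is handed in when it is done.

Besides the shell and the picture viewer there is one more tool, called after "Call:" as name(argument=value, ...) on one line, values as JSON. move_arm: Moves the arm, as the interface text tells. Its arguments: {"type":"object","properties":{"slide":{"type":"array"},"angular":{"type":"array"},"claw":{"type":"array"}},"required":["slide","angular","claw"]}

```bash
mkdir -p pics
cat > h.py <<'E'
from workcell import *
import numpy as np, cv2
def snap(n,f=None):
    p,d=snapshot(n)
    if f: cv2.imwrite('pics/'+f,cv2.cvtColor(p,cv2.COLOR_RGB2BGR))
    return p,d
def cloud(n,d):
    c=camera_model(n);R=cv2.Rodrigues(np.array(c['rvec'],float))[0];t=np.array(c['tvec'],float).ravel()
    v,u=np.mgrid[:400,:640]
    P=np.stack([(u-c['cx'])/c['fx']*d,(v-c['cy'])/c['fy']*d,d],-1)
    return (P-t)@R
E
python3 - <<'E'
from h import *
s=read_state();print(s['t'],s['tool_pos'],s['orientation'],s['finger_gap'])
p,d=snap('top','top0.png');W=cloud('top',d);np.save('W.npy',W);np.save('p.npy',p)
for n in ['half','quarter','eighth','sixteenth']:
  for k in ['sink_%s_mid','conv_%s_top']:
    m=k%n
    for r in tip_of('top',m)[:4]:
        u,v=map(int,np.round(r['at']));print(m,round(r['conf'],2),u,v,W[v,u].round(3))
    if k[0]=='s':
      for r in masks_of('top',m)[:4]:
        q=W[r['region']];z=q[:,2];q=q[z>np.median(z)-.03]
        b=cv2.minAreaRect((q[:,:2]*1000).astype(np.float32));c=p[r['region']].mean(0)
        print('   mask',round(r['conf'],2),r['bbox'],np.round(b[0]),np.round(b[1]),round(b[2],1),np.percentile(z,[5,50,95]).round(3),c.round())
print(read_state()['t'])
E
```

```text
0.0 [0.15535558 0.52702659 0.23052068] [-3.13995683e+00 -2.41501015e-04  2.85475497e+00] 0.08541327361487899
sink_half_mid 0.75 373 242 [ 0.429 -0.115  0.011]
   mask 0.74 [365.1, 230.1, 391.7, 252.0] [405. -65.] [ 72. 201.] 24.8 [0.004 0.013 0.027] [13. 12. 12.]
conv_half_top 0.92 355 173 [ 0.605 -0.073  0.023]
sink_quarter_mid 0.81 439 263 [ 0.375 -0.275  0.022]
sink_quarter_mid 0.74 449 309 [ 0.264 -0.295  0.014]
   mask 0.94 [435.1, 298.2, 455.6, 325.4] [ 305. -156.] [331.  63.] 70.9 [0.005 0.019 0.026] [72. 67. 29.]
   mask 0.57 [432.1, 249.5, 453.1, 276.2] [ 339. -147.] [ 56. 314.] 12.4 [0.009 0.02  0.027] [12. 12. 12.]
conv_quarter_top 0.81 419 163 [ 0.63  -0.238  0.022]
sink_eighth_mid 0.8 222 288 [0.319 0.257 0.028]
sink_eighth_mid 0.58 209 250 [0.412 0.297 0.011]
sink_eighth_mid 0.25 377 239 [ 0.435 -0.124  0.025]
   mask 0.54 [212.4, 278.9, 229.9, 301.3] [321. 151.] [ 61. 279.] 0.4 [-0.001  0.019  0.027] [51. 34. 57.]
   mask 0.49 [201.5, 239.1, 223.2, 264.8] [360. 160.] [299.  57.] 67.7 [0.011 0.021 0.027] [14. 13. 13.]
conv_eighth_top 0.72 231 171 [0.613 0.245 0.024]
sink_sixteenth_mid 0.67 275 245 [0.424 0.132 0.007]
sink_sixteenth_mid 0.51 372 241 [ 0.432 -0.113  0.004]
   mask 0.69 [269.0, 240.0, 283.7, 248.1] [426. 125.] [22. 31.] 61.7 [0.005 0.02  0.027] [16. 15. 15.]
   mask 0.2 [361.8, 228.7, 390.8, 253.6] [406. -64.] [ 74. 200.] 25.2 [0.003 0.013 0.027] [15. 14. 14.]
conv_sixteenth_top 0.7 307 172 [0.611 0.05  0.014]
0.65
```

View pics/top0.png

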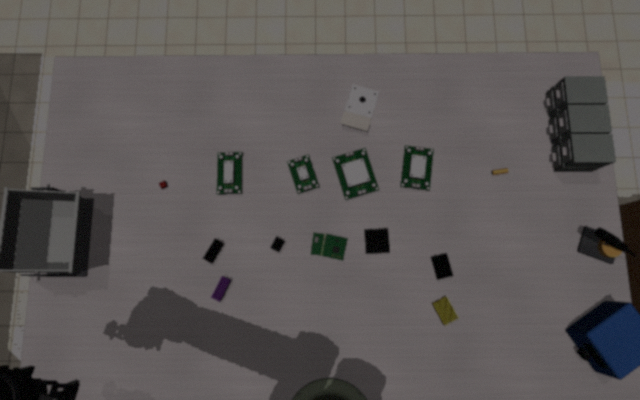

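The overview shows boards in a row around row 172: eighth at column 230, sixteenth at 303, half at 355 and quarter at 417. The black sinks are eighth (214,250), sixteenth (278,244), half (377,241) and quarter (442,266). The purple and yellow decoys sit below them, and the scrap board is at (330,246). Next I'll fit rectangles.

```bash
cat >> h.py <<'E'
def rect(name,mask_fn,near,r,z,p,W=None,d=None):
    """intersect pixels with plane z; minAreaRect in mm of pixels within r(m) of near matching mask_fn(p)"""
    c=camera_model(name);R=cv2.Rodrigues(np.array(c['rvec'],float))[0];t=np.array(c['tvec'],float).ravel()
    v,u=np.mgrid[:400,:640]
    D=np.stack([(u-c['cx'])/c['fx'],(v-c['cy'])/c['fy'],np.ones(u.shape)],-1)@R
    C=-R.T@t; P=C+D*((z-C[2])/D[...,2])[...,None]
    m=mask_fn(p.astype(int))&(np.hypot(P[...,0]-near[0],P[...,1]-near[1])<r)
    n,l,s,_=cv2.connectedComponentsWithStats(m.astype(np.uint8))
    k=1+s[1:,4].argmax(); m=l==k
    ct=cv2.findContours(m.astype(np.uint8),cv2.RETR_EXTERNAL,cv2.CHAIN_APPROX_NONE)[0][0][:,0]
    q=P[ct[:,1],ct[:,0],:2]*1000
    (x,y),(w,h),a=cv2.minAreaRect(q.astype(np.float32))
    if w<h: w,h,a=h,w,a+90
    a=(a+90)%180-90
    return np.round([x,y,w,h,a],1),m
black=lambda p:p.max(2)<38
def gray(p): return (p.min(2)>95)&(p.max(2)-p.min(2)<30)
E
python3 - <<'E'
from h import *
p=np.load('p.npy')
for n,c in dict(eighth=(.41,.287),sixteenth=(.424,.128),half=(.43,-.12),quarter=(.37,-.28)).items():
    print(n,rect('top',black,c,.06,.024,p)[0])
for n,c in dict(eighth=(.61,.245),sixteenth=(.61,.06),half=(.605,-.073),quarter=(.625,-.233)).items():
    print('conv',n,rect('top',gray,c,.05 if n=='half' else .035,.0225,p)[0])
c=camera_model('wrist');R=cv2.Rodrigues(np.array(c['rvec']))[0];s=read_state()
print(c['fx'],c['fy'],c['cx'],c['cy'],'cam',-R.T@np.array(c['tvec']),'fwd',R[2],'right',R[0],s['tool_pos'])
p,d=snap('wrist','w0.png');W=cloud('wrist',d);print([W[v,u].round(3) for u,v in [(0,0),(639,0),(0,399),(639,399)]])
E
```

```text
eighth [410.1 282.7  54.4  25.5 -29.8]
sixteenth [425.5 123.5  28.6  22.4 -26.7]
half [ 431.4 -122.5   57.1   55.7    2.3]
quarter [ 368.4 -279.9   54.4   37.8   12.8]
conv eighth [611.9 252.8  50.2  19.   -2.5]
conv sixteenth [ 6.075e+02  6.160e+01  2.380e+01  1.800e+01 -1.000e-01]
conv half [607.9 -73.7  57.7  53.9  16.5]
conv quarter [ 622.  -233.7   53.4   33.3   -2.9]
277.7225427715118 277.7225427715118 318.142669485377 198.1852782563279 cam [0.09081054 0.54667613 0.37354407] fwd [ 0.25790281 -0.07621807 -0.96315988] right [ 2.82983617e-01  9.59124735e-01 -1.24975050e-04] [0.15558772 0.52754968 0.23130315]
[array([-0.145,  0.228, -0.001]), array([ 0.036,  1.448, -0.476]), array([0.126, 0.466, 0.328]), array([0.163, 0.595, 0.329])]
```

View pics/w0.png

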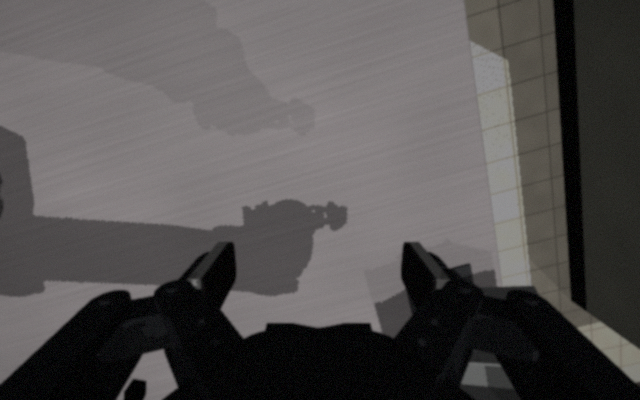

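The wrist camera sees the area under the tool at about image row 170. I'll go over the eighth sink and refine from near.

Call:
move_arm(slide=[[0.94,-0.9,-0.26],[0.94,-0.9,-0.26],[0.94,-0.9,-0.26],[0.94,-0.9,-0.26],[0.94,-0.9,-0.26],[0.94,-0.9,-0.26],[0.94,-0.9,-0.26],[0.94,-0.9,-0.26],[0.94,-0.9,-0.26],[0,0,0],[0,0,0]], angular=[[0,0,-0.22],[0,0,-0.22],[0,0,-0.22],[0,0,-0.22],[0,0,-0.22],[0,0,-0.22],[0,0,-0.22],[0,0,-0.22],[0,0,-0.22],[0,0,0],[0,0,0]], claw=[1,1,1,1,1,1,1,1,1,1,1])

```text
t: 2.08
tool_pos: [0.409, 0.2847, 0.1611]
orientation: [-3.142, -0.001, 2.617]
wrist_force: [-0.8, 0.2, 0.9]
finger_gap: 0.0854
finger_force: 0.0
```

```bash
cat >> h.py <<'E'
def tgt(x,y,a,s=None):
    "shift in m and turn in rad from now, long axis angle a deg"
    s=s or read_state(); t=s['tool_pos'];yaw=s['orientation'][2]
    da=(np.radians(a)-yaw+np.pi/2)%np.pi-np.pi/2
    return 'go dx %.4f dy %.4f turn %.3f (%.2f sh) z %.4f yaw %.1f t %.2f'%(x/1000-t[0],y/1000-t[1],da,da/.12,t[2],np.degrees(yaw),s['t'])
E
python3 - <<'E'
from h import *
import workcell
print(getattr(workcell,'grasp_offset',None),[k for k in dir(workcell) if k[0]!='_'])
s=read_state();p,d=snap('wrist','w1.png')
r,m=rect('wrist',black,(.41,.283),.05,.024,p);print(r,tgt(r[0],r[1],r[4],s),s['orientation'])
W=cloud('wrist',d);print(np.percentile(W[m][:,2],[5,50,95]))
cs=cv2.Canny(p,50,100)
for n,c in dict(eighth=(.61,.245),sixteenth=(.61,.06)).items():
    try: print('conv',n,rect('wrist',gray,c,.035,.0225,p)[0])
    except Exception as e: print(e)
E
```

```text
0.0187 ['PlanningError', 'camera_model', 'find_in', 'finish_job', 'grasp_offset', 'masks_of', 'read_state', 'snapshot', 'tip_of']
[408.4 288.3  53.   20.1 -30. ] go dx -0.0006 dy 0.0036 turn 0.001 (0.01 sh) z 0.1611 yaw 150.0 t 2.08 [-3.14159216e+00 -6.44018093e-04  2.61714344e+00]
[0.00499345 0.00713938 0.02441081]
conv eighth [5.948e+02 2.598e+02 2.280e+01 1.160e+01 4.000e-01]
attempt to get argmax of an empty sequence
```

View pics/w1.png

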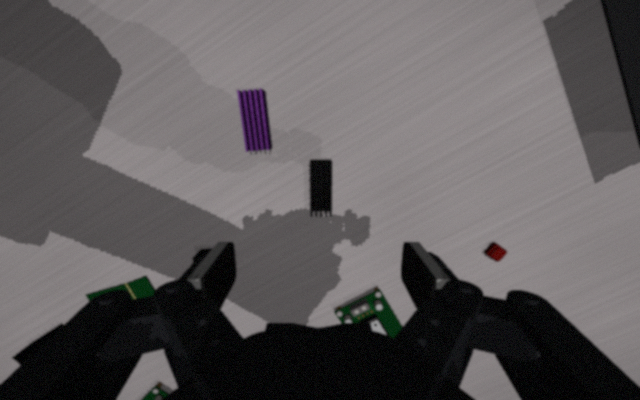

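The eighth sink is centred at (320,186), with the purple decoy clear of it. Grasp it.

Call:
move_arm(slide=[[-0.03,0.12,-0.9],[0,0,-0.9],[0,0,-0.9],[0,0,-0.9],[0,0,-0.8],[0,0,-0.6],[0,0,-0.2],[0,0,0],[0,0,0],[0,0,0],[0,0,0]], angular=[[0,0,0],[0,0,0],[0,0,0],[0,0,0],[0,0,0],[0,0,0],[0,0,0],[0,0,0],[0,0,0],[0,0,0],[0,0,0]], claw=[1,1,1,1,1,1,1,0,0,0,0])

```text
t: 3.5
tool_pos: [0.4092, 0.2885, 0.0059]
orientation: [3.14, 0.001, 2.617]
wrist_force: [-0.5, 0.2, 6.4]
finger_gap: 0.0214
finger_force: 59.8
```

Call:
move_arm(slide=[[0,0,0.7],[0,0,1],[0,0,1],[0.85,-0.15,0.8],[0.85,-0.15,0.8],[0.85,-0.15,0.8],[0.85,-0.15,0],[0.85,-0.15,0],[0.85,-0.15,0],[0.85,-0.15,0],[0.85,-0.15,0],[0,0,0]], angular=[[0,0,0],[0,0,0],[0,0,0],[0,0,0.5],[0,0,0.5],[0,0,0.5],[0,0,0.5],[0,0,0.5],[0,0,0.5],[0,0,0.5],[0,0,0.5],[0,0,0]], claw=[0,0,0,0,0,0,0,0,0,0,0,0])

```text
t: 5.0
tool_pos: [0.6138, 0.2515, 0.1577]
orientation: [3.142, 0.0, 3.095]
wrist_force: [-1.1, -0.6, 0.5]
finger_gap: 0.0219
finger_force: 59.0
```

Run:
```python
from h import *
s=read_state();p,d=snap('wrist','w2.png');W=cloud('wrist',d)
try:
  r,m=rect('wrist',gray,(.612,.25),.035,.0225,p);print(r,tgt(r[0],r[1],r[4],s))
except Exception as e: print(e)
for t in tip_of('wrist','conv_eighth_top')[:2]+tip_of('wrist','conv_sixteenth_top')[:2]: 
    u,v=map(int,t['at']);print(t,W[v,u].round(4),p[v,u])
```

```text
[6.029e+02 2.536e+02 4.170e+01 2.390e+01 5.000e-01] go dx -0.0109 dy 0.0021 turn 0.055 (0.46 sh) z 0.1577 yaw 177.3 t 5.00
{'at': [318.5, 187.8], 'conf': 0.74} [0.6104 0.2515 0.0218] [177 176 179]
{'at': [131.3, 191.2], 'conf': 0.74} [0.6058 0.0584 0.0217] [177 177 178]
```

View pics/w2.png

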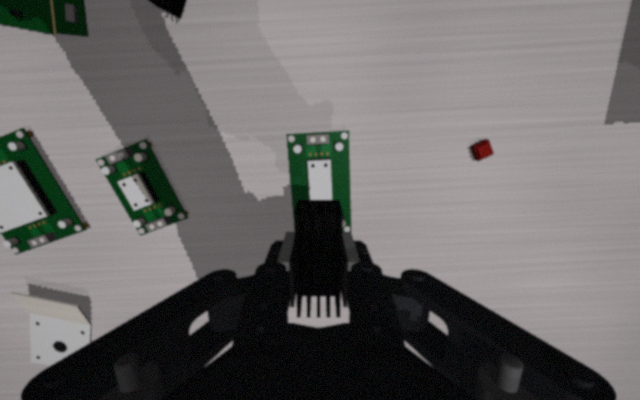

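The sink is held square at (320,230). The module's near edge shows at row 160, and the sixteenth converter is fully visible at (135,192).

Run:
```python
from h import *
p=cv2.cvtColor(cv2.imread('pics/w2.png'),cv2.COLOR_BGR2RGB)
g=lambda p:p.min(2)>140
r,m=rect('wrist',g,(.61,.25),.033,.0225,p);print(r)
for v in range(156,202,4):
    u=np.where(m[v])[0]; print(v,(u.min(),u.max()) if len(u) else None,end=' ')
print(rect('wrist',g,(.606,.0584),.022,.0225,p)[0])
green=lambda p:(p[...,1]>p[...,0]+20)&(p[...,1]>p[...,2]+20)
for c in [(.606,.0584),(.61,.25)]: print('board',rect('wrist',green,c,.07,.0095,p)[0])
t=cv2.cvtColor(cv2.imread('pics/top0.png'),cv2.COLOR_BGR2RGB)
for c in [(.61,.25),(.606,.0584),(.605,-.073),(.625,-.233)]:print('top board',rect('top',green,c,.08,.0095,t)[0])
```

```text
[6.022e+02 2.541e+02 4.050e+01 2.220e+01 6.000e-01]
156 None 160 (np.int64(327), np.int64(329)) 164 (np.int64(308), np.int64(330)) 168 (np.int64(309), np.int64(330)) 172 (np.int64(309), np.int64(330)) 176 (np.int64(309), np.int64(330)) 180 (np.int64(309), np.int64(330)) 184 (np.int64(310), np.int64(330)) 188 (np.int64(310), np.int64(331)) 192 (np.int64(310), np.int64(331)) 196 (np.int64(310), np.int64(331)) 200 None [606.7  61.7  32.3  19.   18.9]
board [606.3  63.   70.   57.1  18.6]
board [6.058e+02 2.538e+02 1.007e+02 6.180e+01 2.000e-01]
top board [652.5 252.6  24.2   5.   82.2]
top board [ 5.865e+02  4.670e+01  7.900e+00  7.700e+00 -2.000e-01]
top board [566.5 -74.5  10.5   7.  -63.6]
top board [ 647.7 -209.9   19.1    7.7  -11.5]
```

Call:
move_arm(slide=[[-0.1,0.07,0],[0,0,-0.9],[0,0,-0.9],[0,0,-0.9],[0,0,-0.9],[0,0,-0.4],[0,0,-0.2],[0,0,-0.08],[0,0,0]], angular=[[0,0,0.39],[0,0,0],[0,0,0],[0,0,0],[0,0,0],[0,0,0],[0,0,0],[0,0,0],[0,0,0]], claw=[0,0,0,0,0,0,0,0,0])

```text
t: 6.28
tool_pos: [0.61, 0.2544, 0.0304]
orientation: [3.141, 0.001, -3.139]
wrist_force: [-0.3, 0.3, 0.0]
finger_gap: 0.0214
finger_force: 59.0
```

Call:
move_arm(slide=[[0,0,-0.05],[0,0,0],[0,0,0],[0,0,0],[0,0,0.5],[0,0,1],[0,0,1]], angular=[[0,0,0],[0,0,0],[0,0,0],[0,0,0],[0,0,0],[0,0,0],[0,0,0]], claw=[0,0.5,0.7,0.7,0.7,1,1])

```text
t: 7.15
tool_pos: [0.6096, 0.2543, 0.105]
orientation: [3.141, 0.0, -3.139]
wrist_force: [0.8, -0.4, 0.7]
finger_gap: 0.0852
finger_force: 0.0
```

Call:
move_arm(slide=[[-0.77,-0.55,0.6],[-0.77,-0.55,0.6],[-0.77,-0.55,0.6],[-0.77,-0.55,0],[-0.77,-0.55,0],[-0.77,-0.55,0],[-0.77,-0.55,0],[-0.77,-0.55,0],[0,0,0]], angular=[[0,0,-0.5],[0,0,-0.5],[0,0,-0.5],[0,0,-0.5],[0,0,-0.5],[0,0,-0.5],[0,0,-0.5],[0,0,-0.4],[0,0,0]], claw=[1,1,1,1,1,1,1,1,1])

```text
t: 8.28
tool_pos: [0.4235, 0.1217, 0.1581]
orientation: [3.141, 0.0, 2.675]
wrist_force: [0.9, 0.1, 0.7]
finger_gap: 0.0852
finger_force: 0.0
```

Run:
```python
from h import *
s=read_state();p,d=snap('wrist','w3.png');W=cloud('wrist',d)
r,m=rect('wrist',black,(.4255,.1235),.035,.024,p);print(r,tgt(r[0],r[1],r[4],s),s['tool_pos'])
```

```text
[425.2 128.   30.4  20.  -29.4] go dx 0.0017 dy 0.0063 turn -0.047 (-0.39 sh) z 0.1581 yaw 153.3 t 8.28 [0.42351307 0.12168891 0.15811833]
```

View pics/w3.png

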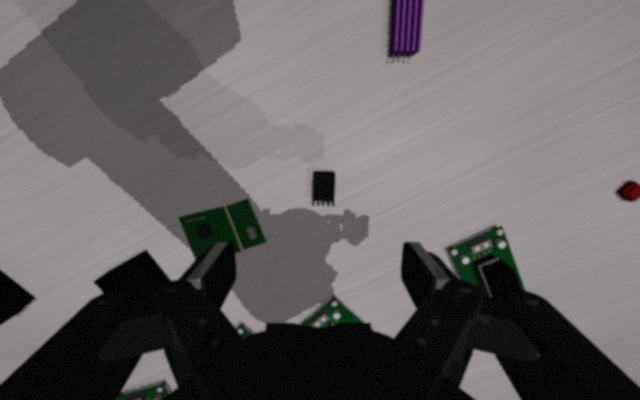

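The sixteenth sink is at (323,187), clear of the scrap board at (225,225). Grasp it with a narrower opening.

Call:
move_arm(slide=[[0.06,0.21,-0.8],[0,0,-0.9],[0,0,-0.9],[0,0,-0.9],[0,0,-0.8],[0,0,-0.6],[0,0,-0.2],[0,0,0],[0,0,0],[0,0,0]], angular=[[0,0,-0.39],[0,0,0],[0,0,0],[0,0,0],[0,0,0],[0,0,0],[0,0,0],[0,0,0],[0,0,0],[0,0,0]], claw=[0.65,0.65,0.65,0.65,0.65,0.65,0.65,0,0,0])

```text
t: 9.57
tool_pos: [0.4274, 0.1288, 0.005]
orientation: [3.14, 0.001, 2.629]
wrist_force: [-0.3, 0.4, 3.2]
finger_gap: 0.0218
finger_force: 59.0
```

Call:
move_arm(slide=[[0,0,0.7],[0,0,1],[0,0,1],[0.75,-0.28,0.8],[0.75,-0.28,0.8],[0.75,-0.28,0.8],[0.75,-0.28,0],[0.75,-0.28,0],[0.75,-0.28,0],[0.75,-0.28,0],[0.75,-0.28,0],[0,0,0]], angular=[[0,0,0],[0,0,0],[0,0,0],[0,0,0.88],[0,0,0.88],[0,0,0.88],[0,0,0.88],[0,0,0.88],[0,0,0.88],[0,0,0.88],[0,0,0.88],[0,0,0]], claw=[0,0,0,0,0,0,0,0,0,0,0,0])

```text
t: 11.08
tool_pos: [0.6077, 0.0607, 0.1573]
orientation: [-3.141, 0.001, -2.811]
wrist_force: [0.1, 0.6, 0.1]
finger_gap: 0.0219
finger_force: 58.8
```

Run:
```python
from h import *
s=read_state();p,d=snap('wrist','w4.png')
g=lambda p:p.min(2)>140
r,m=rect('wrist',g,(.607,.062),.023,.0225,p);print(r,tgt(r[0],r[1],r[4],s),s['tool_pos'])
v,u=np.where(m);print(u.min(),u.max(),v.min(),v.max())
try: print('half conv',rect('wrist',g,(.607,-.074),.048,.0225,p)[0])
except Exception as e: print(e)
try: print('eighth sink',rect('wrist',black,(.611,.253),.05,.0465,p)[0])
except Exception as e: print(e)
```

```text
[603.3  61.7  24.2  22.4  18.4] go dx -0.0044 dy 0.0010 turn -0.010 (-0.08 sh) z 0.1573 yaw -161.1 t 11.07 [0.60765828 0.06072062 0.15730941]
309 331 175 198
half conv [612.7 -91.8  61.3  21.   11.3]
eighth sink [610.1 245.   63.9  37.9  -0.9]
```

View pics/w4.png

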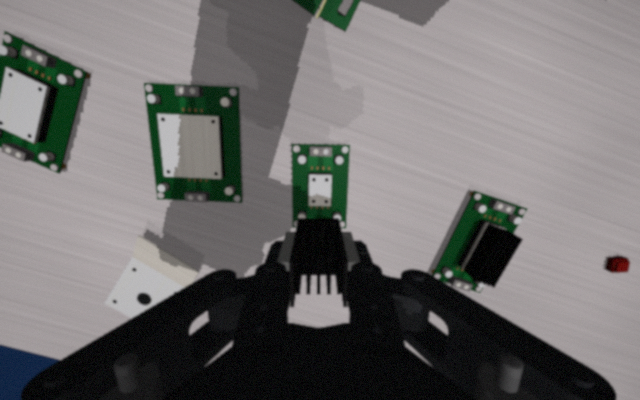

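The eighth is seated on its module at (490,253). The sixteenth module is square at (320,190). Place and release.

Call:
move_arm(slide=[[0.02,0.07,-0.9],[0,0,-0.9],[0,0,-0.9],[0,0,-0.9],[0,0,-0.4],[0,0,-0.25],[0,0,-0.1],[0,0,0],[0,0,0],[0,0,0],[0,0,0.5],[0,0,1]], angular=[[0,0,-0.08],[0,0,0],[0,0,0],[0,0,0],[0,0,0],[0,0,0],[0,0,0],[0,0,0],[0,0,0],[0,0,0],[0,0,0],[0,0,0]], claw=[0,0,0,0,0,0,0,0,0.5,0.7,0.7,1])

```text
t: 12.62
tool_pos: [0.6061, 0.0634, 0.0718]
orientation: [3.141, -0.002, -2.819]
wrist_force: [0.1, 0.4, 0.5]
finger_gap: 0.0761
finger_force: 0.0
```

Call:
move_arm(slide=[[0,-0.2,0.9],[-0.73,-0.75,0.65],[-0.73,-0.75,0.65],[-0.73,-0.75,0.7],[-0.73,-0.75,0],[-0.73,-0.75,0],[-0.73,-0.75,0],[-0.73,-0.75,0],[-0.73,-0.75,0],[0,0,0]], angular=[[0,0,0],[0,0,-0.3],[0,0,-0.3],[0,0,-0.3],[0,0,-0.3],[0,0,-0.3],[0,0,-0.3],[0,0,-0.3],[0,0,-0.3],[0,0,0]], claw=[1,1,1,1,1,1,1,1,1,1])

```text
t: 13.88
tool_pos: [0.431, -0.1235, 0.1597]
orientation: [-3.141, 0.001, -3.11]
wrist_force: [0.9, -0.1, 0.1]
finger_gap: 0.0848
finger_force: 0.0
```

Run:
```python
from h import *
s=read_state();p,d=snap('wrist','w5.png')
r,m=rect('wrist',black,(.4314,-.1225),.05,.024,p);print(r,tgt(r[0],r[1],r[4],s),s['tool_pos'])
v,u=np.where(m);print(u.min(),u.max(),v.min(),v.max())
b=cv2.imread('pics/w5.png')[120:270,230:430];cv2.imwrite('pics/w5c.png',cv2.resize(cv2.convertScaleAbs(b,alpha=2.5),None,fx=4,fy=4))
```

```text
[ 431.6 -123.    58.1   56.1    1.9] go dx 0.0006 dy 0.0005 turn 0.001 (0.01 sh) z 0.1597 yaw -178.2 t 13.88 [ 0.4310461  -0.12354193  0.15966611]
291 345 160 215
```

View pics/w5c.png

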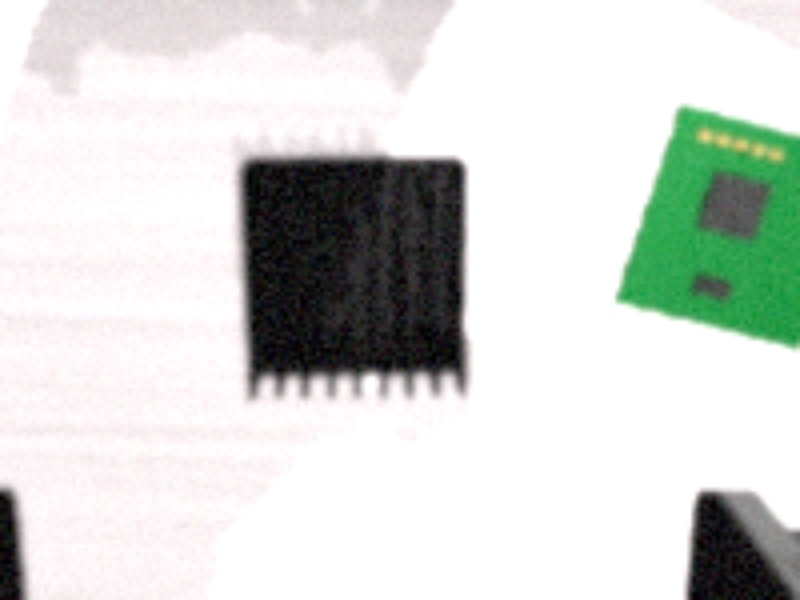

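The fins run vertically in the image, along the approach axis, so the sides are gripped. The scrap corner is about 40 mm off the side, so it's clear.

Call:
move_arm(slide=[[0.02,0.02,-0.9],[0,0,-0.9],[0,0,-0.9],[0,0,-0.9],[0,0,-0.9],[0,0,-0.5],[0,0,-0.2],[0,0,-0.08],[0,0,0],[0,0,0],[0,0,0]], angular=[[0,0,0],[0,0,0],[0,0,0],[0,0,0],[0,0,0],[0,0,0],[0,0,0],[0,0,0],[0,0,0],[0,0,0],[0,0,0]], claw=[1,1,1,1,1,1,1,1,0,0,0])

```text
t: 15.3
tool_pos: [0.4332, -0.1222, 0.0012]
orientation: [-3.141, 0.002, -3.107]
wrist_force: [-0.6, 0.9, 5.1]
finger_gap: 0.0569
finger_force: 64.4
```

Call:
move_arm(slide=[[0,0,0.7],[0,0,1],[0,0,1],[0.95,0.2,0.8],[0.95,0.2,0.8],[0.95,0.2,0.9],[0.95,0.2,0],[0.95,0.2,0],[0.95,0.2,0],[0.95,0.2,0],[0.95,0.2,0],[0,0,0]], angular=[[0,0,0],[0,0,0],[0,0,0],[0,0,0.26],[0,0,0.26],[0,0,0.26],[0,0,0.26],[0,0,0.26],[0,0,0.26],[0,0,0.26],[0,0,0.26],[0,0,0]], claw=[0,0,0,0,0,0,0,0,0,0,0,0])

```text
t: 16.8
tool_pos: [0.6618, -0.0735, 0.156]
orientation: [-3.141, 0.001, -2.856]
wrist_force: [-0.1, 0.4, -1.2]
finger_gap: 0.0568
finger_force: 64.0
```

Run:
```python
from h import *
s=read_state();p,d=snap('wrist','w6.png');print(s['tool_pos'],s['t'])
for th in (70,90,110,140):
  g=lambda p:(p.min(2)>th)&(p.max(2)-p.min(2)<25)
  for n,c,R in(('half',(.608,-.074),.047),('quarter',(.622,-.234),.036)):
    try: r,m=rect('wrist',g,c,R,.0225,p);print(th,n,r,tgt(r[0],r[1],r[4],s))
    except Exception as e: print(e)
for n in('half','quarter'):
  for t in tip_of('wrist','conv_%s_top'%n)[:1]:
    u,v=map(int,t['at']);print(n,t,cloud('wrist',d)[v,u].round(4))
for c,z in [((.608,-.074),0)]: print('pixel lum', p[150:200:10,280:360:10].min(2))
```

```text
[ 0.66179316 -0.07354866  0.15600246] 16.8
70 half [607.2 -73.3  61.8  59.7  16.3] go dx -0.0546 dy 0.0002 turn -0.001 (-0.01 sh) z 0.1560 yaw -163.7 t 16.80
70 quarter [ 621.5 -233.5   60.5   39.5   -8.4] go dx -0.0403 dy -0.1600 turn -0.432 (-3.60 sh) z 0.1560 yaw -163.7 t 16.80
90 half [607.2 -73.3  61.8  59.7  16.3] go dx -0.0546 dy 0.0002 turn -0.001 (-0.01 sh) z 0.1560 yaw -163.7 t 16.80
90 quarter [ 621.5 -233.6   59.8   39.1   -8.2] go dx -0.0403 dy -0.1601 turn -0.428 (-3.57 sh) z 0.1560 yaw -163.7 t 16.80
110 half [607.  -72.9  61.8  58.6  16.3] go dx -0.0548 dy 0.0006 turn -0.001 (-0.01 sh) z 0.1560 yaw -163.7 t 16.80
110 quarter [ 621.6 -233.6   59.5   38.4   -8.1] go dx -0.0402 dy -0.1601 turn -0.427 (-3.56 sh) z 0.1560 yaw -163.7 t 16.80
140 half [606.6 -73.3  60.8  58.   16.3] go dx -0.0552 dy 0.0002 turn -0.001 (-0.01 sh) z 0.1560 yaw -163.7 t 16.80
140 quarter [ 621.5 -233.6   58.6   37.5   -8.2] go dx -0.0403 dy -0.1601 turn -0.428 (-3.57 sh) z 0.1560 yaw -163.7 t 16.80
half {'at': [333.9, 140.8], 'conf': 0.82} [ 0.6081 -0.0741  0.0218]
quarter {'at': [166.1, 104.1], 'conf': 0.73} [ 0.6202 -0.2356  0.0215]
pixel lum [[105  34  13 208 220 222 222 220]
 [108  38  11 220 221 221 220 222]
 [117  61  25 120 119 129 124 117]
 [121  68 147  21  32  34  35  29]
 [122  83  18  14  28 205 195  30]]
```

View pics/w6.png

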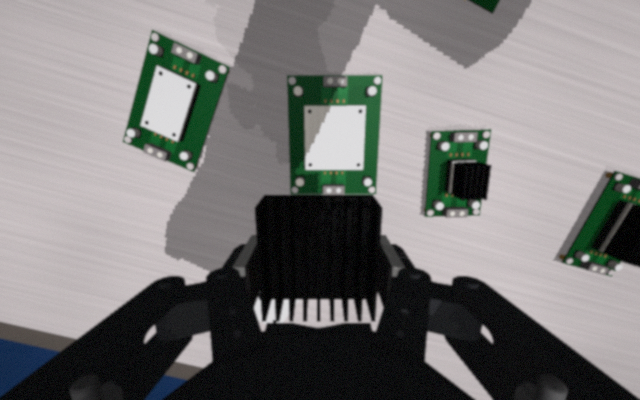

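The half converter is fully visible at (335,137), the sixteenth is seated at (468,180), and the held sink is square. Place it.

Call:
move_arm(slide=[[-0.6,0,0],[-0.6,0,0],[-0.6,0,-0.6],[0,0,-0.9],[0,0,-0.9],[0,0,-0.9],[0,0,-0.6],[0,0,-0.3],[0,0,-0.15],[0,0,0]], angular=[[0,0,0],[0,0,0],[0,0,0],[0,0,0],[0,0,0],[0,0,0],[0,0,0],[0,0,0],[0,0,0],[0,0,0]], claw=[0,0,0,0,0,0,0,0,0,0])

```text
t: 18.2
tool_pos: [0.6068, -0.074, 0.0262]
orientation: [-3.141, 0.001, -2.857]
wrist_force: [-0.6, -0.8, -0.8]
finger_gap: 0.0566
finger_force: 64.0
```

Call:
move_arm(slide=[[0,0,-0.07],[0,0,0],[0,0,0],[0,0,0],[0,0,0],[0,0,0.6],[0,0,1]], angular=[[0,0,0],[0,0,0],[0,0,0],[0,0,0],[0,0,0],[0,0,0],[0,0,0]], claw=[0,0,1,1,1,1,1])

```text
t: 19.08
tool_pos: [0.6058, -0.0738, 0.0722]
orientation: [3.141, -0.002, -2.857]
wrist_force: [0.2, 0.2, 0.1]
finger_gap: 0.0855
finger_force: 0.0
```

Call:
move_arm(slide=[[0,0,0.9],[-0.89,-0.76,0.6],[-0.89,-0.76,0.6],[-0.89,-0.76,0.6],[-0.89,-0.76,0],[-0.89,-0.76,0],[-0.89,-0.76,0],[-0.89,-0.76,0],[-0.89,-0.76,0],[-0.89,-0.76,0],[0,0,0]], angular=[[0,0,0],[0,0,-0.25],[0,0,-0.25],[0,0,0],[0,0,0],[0,0,0],[0,0,0],[0,0,0],[0,0,0],[0,0,0],[0,0,0]], claw=[1,1,1,1,1,1,1,1,1,1,1])

```text
t: 20.45
tool_pos: [0.3652, -0.2805, 0.1539]
orientation: [-3.14, 0.001, -2.921]
wrist_force: [0.4, 0.4, 0.5]
finger_gap: 0.0851
finger_force: 0.0
```

Run:
```python
from h import *
s=read_state();p,d=snap('wrist','w7.png')
r,m=rect('wrist',black,(.3684,-.2799),.05,.024,p);print(r,tgt(r[0],r[1],r[4],s),s['tool_pos'])
```

```text
[ 366.6 -282.9   55.    35.2   13.5] go dx 0.0014 dy -0.0024 turn 0.015 (0.12 sh) z 0.1539 yaw -167.3 t 20.45 [ 0.36520392 -0.28054943  0.15394847]
```

View pics/w7.png

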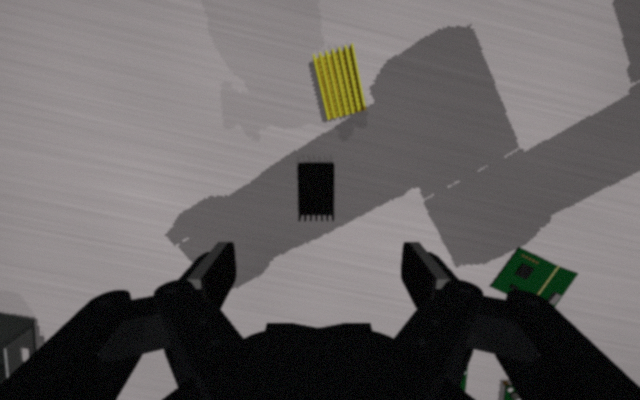

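The quarter sink is at (316,190), with the yellow decoy 100 px away. Grasp it.

Call:
move_arm(slide=[[0.05,-0.08,-0.9],[0,0,-0.9],[0,0,-0.9],[0,0,-0.9],[0,0,-0.8],[0,0,-0.4],[0,0,-0.2],[0,0,0],[0,0,0],[0,0,0],[0,0,0]], angular=[[0,0,0.12],[0,0,0],[0,0,0],[0,0,0],[0,0,0],[0,0,0],[0,0,0],[0,0,0],[0,0,0],[0,0,0],[0,0,0]], claw=[1,1,1,1,1,1,1,1,0,0,0])

```text
t: 21.88
tool_pos: [0.3681, -0.282, 0.0034]
orientation: [-3.141, 0.001, -2.903]
wrist_force: [-0.3, -0.4, 2.8]
finger_gap: 0.036
finger_force: 60.1
```

Call:
move_arm(slide=[[0,0,0.7],[0,0,1],[0.94,0.18,1],[0.94,0.18,1],[0.94,0.18,0],[0.94,0.18,0],[0.94,0.18,0],[0.94,0.18,0],[0.94,0.18,0],[0.94,0.18,0],[0.94,0.18,0],[0,0,0]], angular=[[0,0,0],[0,0,0],[0,0,-0.35],[0,0,-0.35],[0,0,-0.35],[0,0,-0.35],[0,0,-0.35],[0,0,-0.35],[0,0,-0.35],[0,0,-0.35],[0,0,-0.35],[0,0,0]], claw=[0,0,0,0,0,0,0,0,0,0,0,0])

```text
t: 23.38
tool_pos: [0.6229, -0.2324, 0.1133]
orientation: [-3.142, 0.001, 3.004]
wrist_force: [-0.4, -0.8, 0.0]
finger_gap: 0.0355
finger_force: 60.0
```

Call:
move_arm(slide=[[0,-0.04,-0.9],[0,0,-0.9],[0,0,-0.6],[0,0,-0.3],[0,0,-0.15],[0,0,-0.05],[0,0,0],[0,0,0],[0,0,0],[0,0,0],[0,0,0.6],[0,0,1]], angular=[[0,0,0],[0,0,0],[0,0,0],[0,0,0],[0,0,0],[0,0,0],[0,0,0],[0,0,0],[0,0,0],[0,0,0],[0,0,0],[0,0,0]], claw=[0,0,0,0,0,0,0,1,1,1,1,1])

```text
t: 24.88
tool_pos: [0.6208, -0.2338, 0.0752]
orientation: [3.141, -0.002, 3.002]
wrist_force: [0.3, -0.4, -0.1]
finger_gap: 0.0854
finger_force: 0.0
```

Call:
move_arm(slide=[[0,0,1],[0,0.6,1],[0,0.8,1],[0,0.8,1],[0,0.8,0.7],[0,0.8,0],[0,0.8,0],[0,0.6,0],[0,0,0]], angular=[[0,0,0],[0,0,0],[0,0,0],[0,0,0],[0,0,0],[0,0,0],[0,0,0],[0,0,0],[0,0,0]], claw=[1,1,1,1,1,1,1,1,1])

```text
t: 26.0
tool_pos: [0.621, -0.0766, 0.2148]
orientation: [3.142, -0.002, 3.004]
wrist_force: [0.0, -0.7, 0.7]
finger_gap: 0.085
finger_force: 0.0
```

Run:
```python
from h import *
s=read_state();p,d=snap('wrist','w8.png');W=cloud('wrist',d);print(s['tool_pos'],s['t'])
for n,c,R in(('eighth',(.6105,.2535),.05),('sixteenth',(.607,.0624),.03),('half',(.607,-.073),.055),('quarter',(.6215,-.2336),.05)):
    m=(W[...,2]>.036)&(W[...,2]<.06)&(np.hypot(W[...,0]-c[0],W[...,1]-c[1])<R)
    if m.sum()>20:
        b=cv2.minAreaRect((W[m][:,:2]*1000).astype(np.float32));print(n,'want',c,np.round(b[0],1),np.round(b[1],1),round(b[2],1),np.percentile(W[m][:,2],[50,95]).round(3))
```

```text
[ 0.6210052  -0.07663194  0.21480314] 26.0
eighth want (0.6105, 0.2535) [614.7 252.8] [26.4 58.4] 89.3 [0.045 0.047]
sixteenth want (0.607, 0.0624) [609.8  62.6] [33.5 23.8] 18.6 [0.044 0.047]
half want (0.607, -0.073) [608.  -74.9] [61.2 58. ] 16.4 [0.046 0.047]
quarter want (0.6215, -0.2336) [ 624.  -235.4] [38.6 58.5] 81.3 [0.045 0.047]
```

View pics/w8.png

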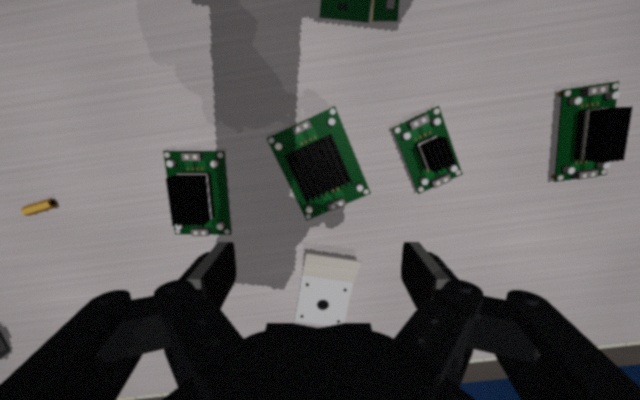

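All four are seated at the right height and aligned. The eighth reads about 4 mm along x from the estimate, so I'll check it from near.

Call:
move_arm(slide=[[0,0.95,0],[0,0.95,0],[0,0.95,0],[0,0.95,0],[0,0.95,0],[0,0.95,0],[0,0.95,0],[0,0.95,0],[0,0.95,0],[0,0.95,0],[0,0.95,0],[0,0,0]], angular=[[0,0,0],[0,0,0],[0,0,0],[0,0,0],[0,0,0],[0,0,0],[0,0,0],[0,0,0],[0,0,0],[0,0,0],[0,0,0],[0,0,0]], claw=[1,1,1,1,1,1,1,1,1,1,1,1])

```text
t: 27.55
tool_pos: [0.6216, 0.2362, 0.215]
orientation: [-3.141, -0.0, 3.004]
wrist_force: [0.3, -0.1, 0.5]
finger_gap: 0.0851
finger_force: 0.0
```

Run:
```python
from h import *
s=read_state();p,d=snap('wrist','w9.png');W=cloud('wrist',d);print(s['tool_pos'],s['t'])
for c,R in(((.6125,.2535),.05),((.607,.0624),.03)):
    near=(np.hypot(W[...,0]-c[0],W[...,1]-c[1])<R)
    m=(W[...,2]>.036)&(W[...,2]<.06)&near
    b=cv2.minAreaRect((W[m][:,:2]*1000).astype(np.float32));print(np.round(b[0],1),np.round(b[1],1),round(b[2],1))
    m=(W[...,2]>.006)&(W[...,2]<.06)&(np.hypot(W[...,0]-c[0],W[...,1]-c[1])<.075)
    b=cv2.minAreaRect((W[m][:,:2]*1000).astype(np.float32));print('board',np.round(b[0],1),np.round(b[1],1),round(b[2],1))
b=cv2.imread('pics/w9.png')[110:260,220:420];cv2.imwrite('pics/w9c.png',cv2.resize(b,None,fx=4,fy=4))
```

```text
[0.62160235 0.23623059 0.21501661] 27.55
[614.  253.3] [23.  58.2] 89.7
board [613.8 252.5] [112.3  64. ] 0.4
[609.2  63. ] [32.9 24. ] 17.7
board [608.8  61.5] [92.1 60.9] 17.8
```

View pics/w9c.png

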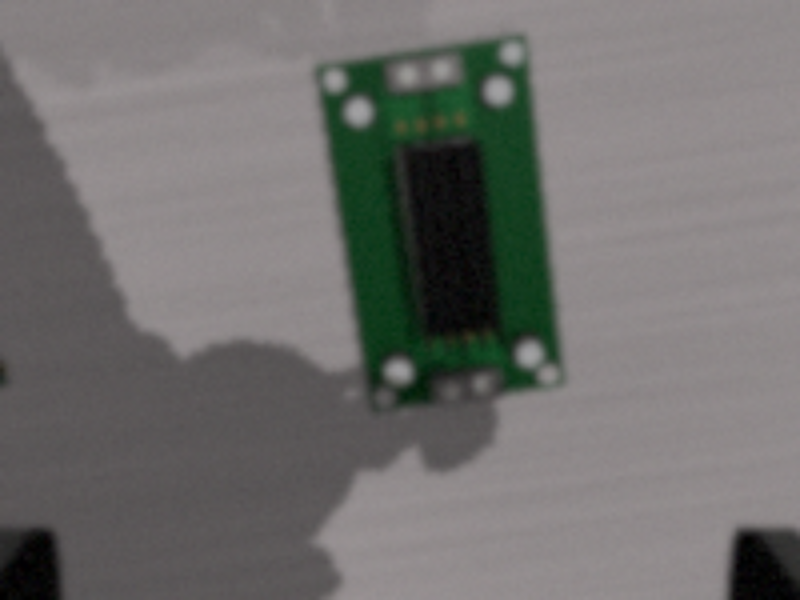

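The eighth sink is centred on its board within about 1 mm, as is the sixteenth. Handing in.

```bash
python3 -c "
from workcell import *
print(finish_job())"
```

```text
the job is handed in; nothing more can be done
None
```

All four heat sinks are on their matching converters, released, lying flat and squared up, and the job was handed in at about 28 s of the 96 s; `finish_job` returned no verdict. The last images put each one within about 4 mm of its module's centre (limit 8 mm), and the arm stayed clear of the scrap and the look-alikes.

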